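# Lock a casting mould under its strap with the hand nut

### The arm

A 7-joint arm with a two-finger parallel gripper is mounted at the origin on the work surface. World frame = base frame: x ahead of the robot, y to its left, z up, the work surface at z = 0. Lengths are in m, angles in rad, forces in N, time in s.
With the tool pointing down it reaches from about 0.4 to 0.875 m from the base axis. Payload 4.4 kg.
Tool frame: the origin (TCP) lies on the centre line of the jaws, within the pads' length; the fingertips stand 11 mm ahead of it and the grasp point (between the pads) lies 8 mm behind it (tcp_to_tips is the z of the fingertips in the tool frame, in m); z points along the fingers, y is the line along which they close (so a half turn about z gives the same grasp; the last joint's range is limited). The gripper opens to 85 mm and grips with 20 to 120 N. Pads are 22 mm wide; open, the fingers measure 114 mm over their backs; the gripper's body (76 mm by 85 mm) begins 54 mm behind the grasp point. The pads swing forward as they close: fully open they stand 13 mm farther back than shut.
Start: joints at [-1.388, 0.628, 0.038, 1.517, -0.027, 0.996, -0.02], TCP at [0.16, 0.63, 0.242] pointing down, gripper open.
Joint ranges: [-3.06, 3.06], [-0.37, 2.12], [-1.25, 1.32], [0.18, 2.47], [-1.1, 4.24], [0.23, 1.98], [-2.94, 2.94]. Speed limits (rad/s): [2.57, 2.57, 3.14, 3.14, 3.14, 3.14, 3.14].

### API

Orientations are given as a rotation vector (axis times angle).
In Python, from station import * gives the robot as it stands.
- The arm moves only by the tool apply_moves, never from a script. Its argument "rows" is a list of rows, each an object with "dp": the shift along the world's x, y, z in units of 5 cm (1.0 is 5 cm), a list of three; "rot": the turn, a rotation vector about the world's x, y, z in units of 5 degrees (1.0 is 5 degrees), a list of three. A call has 1 to 12 rows; each row shifts and turns the commanded pose from where the row before left it; what a row does not reach is not made up. A row lasts 1/8 s, in which the tool goes at most 62.5 mm and 10.7 degrees, less where a joint would pass 70% of its speed; a pose out of reach is approached as far as the arm can. A call with a number of a shift or a turn outside -1 to 1 is refused whole. A call with a gripper value outside its range is refused whole. "jaw" is the opening, from 0 (shut) to 1 (fully open), set as the call begins (left out, the last holds). The fingers move at their own pace and stop on an object; "newtons" is the grip in N (left out, the last holds). Time passes only in rows, so rows that do not move let the fingers close. It gives the time, the measured TCP pose, the force, the opening and the grip force at its end, in the units of the state.
- observe(): the state, without advancing time (a new reading comes with each control period).
- get_image(name): name is "side" or "top"; returns the picture (480x640x3 uint8, red, green, blue); there is no depth.
- camera_info(name): a dict with "mtx" (3x3 intrinsics, pixels), "world_from_camera" (4x4, takes a point from camera to world coordinates). Camera axes: x right, y down, z forward; pixel columns grow to the right and rows downward; lengths in m; the calibration is good to about 2 mm. A picture is of the moment at which its call begins. camera_info takes no time and is no camera call.
- close_job(): hands the job in; it is judged then, once.
Trained networks look in the newest picture that a camera, given by its name, has taken for a name from the list of things; names that differ only in an ending like _2 or _b are one class to them, and where a whole thing is asked for, a point or a joint stands for the part that bears it (a point fixed in the world has none). Each returns a list of dicts, best first, with "score" (0 to 1); they miss things now and then, are a little off and sometimes report something else, mostly with a low value. They report only what shows in the picture. A call takes as long as a camera call. They do not tell look-alikes from the thing itself.
- silhouettes(name, camera): "pixels" (480x640 bool, what is visible of it) and "box" ([left, top, right, bottom] in pixels, round what is visible of it).
- tip_of(name, camera): "at" ([row, column] in pixels: a listed point, or the origin of a listed thing).
The state is a dict: "clock": time; "q": joint angles; "joint_velocities": joint speeds; "joint_efforts": joint torques, N m; "tcp_pos": TCP position; "orientation": TCP orientation; "contact_force": force on the tool from outside, world axes, zero at the start; "wrist_torque": the same for the moment, N m; "finger_gap": finger opening in m; "grip_force": force on a finger pad.
Only numpy, scipy, OpenCV 4.12 (cv2) and the standard library are available. Lean on these libraries where they do the work, as an engineer would, in place of code of your own. Each camera call takes 0.05 s, during which the arm holds its last target. There are 200 camera calls.

### The job

The casting mould lies in its clamp on the jeweller's bench, its strap swung open and the hand nut only resting loose on the end of the threaded post. Swing the strap fully home round the post, then turn the nut backward (anticlockwise from above) until its thread start drops, and then forward (clockwise) to run it on down until it sits on the strap, never forcing it against a stop. Leave everything else on the bench where it is and let go of the nut at the end.

Things in the scene. Friction and masses are not known exactly. Their poses are not given: they have to be found in the camera images.
- clamp: The mould clamp, fixed to the bench: aluminium base plate 130 (its x) by 270 (its y) by 15 mm high. Origin at the centre of the plate's underside, z up. A steel pivot post for the strap stands at y = -85 mm, an upright steel threaded post (axis z, 40 mm over the thread, top 97 mm above the bench) at y = +85 mm.
- post_top (a point): Centre of the top of the threaded post, on its axis, 97 mm above the bench; hidden in the nut at the start. Right-hand three-start thread, lead 30 mm per turn: forward is clockwise from above. Once dropped, the nut reaches the strap after about 2.3 rad forward and is tight by about 2.6 rad; the thread ends at a stop there, so do not force it further.
- strap (a joint): Swing of the strap about its upright pivot, rad: 0 = fully home at its stop, slot round the threaded post; grows to 1.2 as it opens (anticlockwise from above, its post end moving to the clamp's -x side). Stays where left; takes about 3 N at the knob. Dark steel, 9 mm thick, top 66 mm up, reaches 205 mm; lips 5 mm high at the slot's mouth hold the seated nut in, so it must be home first.
- strap_knob (a point): Centre (half-way up) of the upright black round knob on the strap: 24 mm diameter, 36 mm tall, from 75 to 111 mm above the bench, fixed 70 mm from the pivot axis on the strap's centre line, which runs from the pivot to the slot's centre (along the clamp's +y when home).
- nut_grip (a point): Grip point of the plain steel hand nut: on its axis, in the bar on top, 58 mm above its underside. The bar is straight and upright, 72 mm long (along this point's x), 16 mm thick (y), 34 mm tall (40 to 74 mm above the underside), on a closed round cap 56 mm in diameter and 40 mm tall. About 0.65 kg. At the start this point is 145 mm above the bench; with the nut sitting on the strap, 124 mm.
- mould: The casting mould, a two-part metal block 90 by 74 by 39.5 mm on the base plate between the posts, under the strap's path (1.5 to 2.5 mm clear). Origin at the centre of its underside. Stays where it is.
- mandrel_mid (a point): Bystander: ring mandrel lying flat, 200 mm long: dark square wooden handle (30 mm thick) and tapered steel rod; point at its middle, 15 mm up. To be left alone.
- jar_mid (a point): Bystander: amber glass jar with black cap, 64 mm diameter, 75 mm tall, standing; point at mid-height. To be left alone.
- caliper: Bystander: steel sliding caliper 200 mm long lying flat beyond the clamp; origin under the middle of its beam, which runs along x. To be left alone.
- nut: The same hand nut; origin on its axis at its underside. At the start it rests loose on the end of the thread. Turned forward from there it only meets a hard stop. Turned backward (up to 1.4 rad) it comes to a stop at the thread start and, if free to sink, falls about 10 mm by its own weight.
Mind the look-alikes: they are no part of the job. What is shaped like the nut but pink or turquoise is not meant.

How it is judged:
On the way, in this order (a step that is already met when the one before it is completed fails the run):
1. the strap is swung home round the post while the nut still rests on the end of the thread (value of joint strap below 0.025 rad and z of nut_grip in the frame of clamp above 0.142 m), for 0.2 s.
2. turned backward, the nut has dropped into its thread start (value of joint strap below 0.05 rad and z of nut_grip in the frame of clamp below 0.1385 m and angle between nut_grip's own z axis and vertical below 0.12 rad), for 0.1 s.
At the end, for the whole second after the job is handed in: The strap is home (within 0.05 rad), the nut is upright on the threaded post (axis within 6 mm), run down to within 2 mm of sitting on the strap, at rest and released; mould and bystanders where they were (value of joint strap below 0.05 rad and z of nut_grip in the frame of clamp below 0.126 m and horizontal distance between nut_grip and post_top below 0.006 m and angle between nut_grip's own z axis and vertical below 0.1 rad and linear speed of nut below 0.02 m/s); the robot touches nothing.
It fails at once if the mould is pushed more than 15 mm (distance of mould from where it was at the start of the episode above 0.015 m).
It fails at once if a bystander is moved more than 20 mm (distance of any of mandrel_mid, jar_mid, caliper from where it was at the start of the episode above 0.02 m).
It fails at once if the nut is forced: it presses on the clamp's thread or a stop with over 200 N (contact force between nut and clamp above 200 N).
It also fails if it takes over 64 s, if anything falls off the work surface, if the arm or the gripper's body presses on something with over 40 N, if the wrist force passes 120 N, or if a joint passes its speed limit or range.

## Working session

There is one attempt and no reset: what is moved stays moved. The work goes in short steps, Python scripts to look and compute and a tool call to move; the robot and the scene stay as the last step left them, time stands still between calls to the robot, and variables do not carry over. Pictures are saved under pics/ and viewed, at most 10 in all, crops included, and the job is handed in when it is done.

Besides the shell and the picture viewer there is one more tool, called after "Emit:" by a JSON object that holds its "fn" and its "kwargs", one argument or row to a line. apply_moves: Moves the arm, as the interface text tells. Its arguments: {"type":"object","properties":{"rows":{"type":"array","items":{"type":"object","properties":{"dp":{"type":"array","items":{"type":"number"}},"rot":{"type":"array","items":{"type":"number"}}}}},"jaw":{"type":"number"},"newtons":{"type":"number"}},"required":["rows"]}

```bash
mkdir -p pics; cat > h.py <<'E'
from station import *
import numpy as np, cv2
def ray(cam,rc,z):
    c=camera_info(cam);K=np.array(c["mtx"]);T=np.array(c["world_from_camera"])
    d=T[:3,:3]@np.linalg.solve(K,[rc[1],rc[0],1.]);o=T[:3,3]
    return o+d*(z-o[2])/d[2]
def px(cam,p):
    c=camera_info(cam);K=np.array(c["mtx"]);T=np.linalg.inv(np.array(c["world_from_camera"]))
    v=K@(T[:3,:3]@np.array(p)+T[:3,3]);return v[1]/v[2],v[0]/v[2]
E
python3 - <<'E'
from h import *
for cam in("top","side"):
    im=get_image(cam);cv2.imwrite(f"pics/{cam}0.png",im[:,:,::-1])
    print(cam,np.round(camera_info(cam)["world_from_camera"],3).tolist())
    for n,z in(("clamp",0),("strap_knob",.093),("nut_grip",.145),("mould",.015),("mandrel_mid",.015),("jar_mid",.0375),("caliper",0)):
        for r in tip_of(n,cam)[:3]:
            print(n,np.round(r["at"],1),round(r["score"],2),np.round(ray(cam,r["at"],z),4))
print(observe())
E
```

```text
top [[-0.011, -0.974, 0.226, 0.289], [-1.0, 0.011, -0.003, 0.013], [0.0, -0.226, -0.974, 1.374], [0.0, 0.0, 0.0, 1.0]]
clamp [244. 333.] 0.68 [ 0.5908 -0.0416  0.    ]
strap_knob [256.6 344.7] 0.83 [ 0.5396 -0.0649  0.093 ]
nut_grip [329.1 310.9] 0.73 [0.3682 0.0164 0.145 ]
nut_grip [268.1 242.7] 0.67 [0.5057 0.1684 0.145 ]
nut_grip [219.7 297.9] 0.64 [0.6169 0.0436 0.145 ]
mould [242.6 344.4] 0.7 [ 0.5908 -0.0697  0.015 ]
mould [240.5 332.1] 0.56 [ 0.5965 -0.0389  0.015 ]
mandrel_mid [294.9 483.1] 0.58 [ 0.4551 -0.4079  0.015 ]
jar_mid [188.9 328.5] 0.32 [ 0.7254 -0.0315  0.0375]
caliper [188.9 330.5] 0.94 [ 0.7376 -0.038   0.    ]
side [[0.698, -0.537, 0.473, 0.134], [-0.716, -0.533, 0.452, -0.413], [0.01, -0.654, -0.756, 0.816], [0.0, 0.0, 0.0, 1.0]]
clamp [279.6 341.7] 0.89 [ 0.6105 -0.0492  0.    ]
strap_knob [274.7 327.1] 0.93 [ 0.5448 -0.0621  0.093 ]
nut_grip [212.2 316.7] 0.89 [0.6176 0.038  0.145 ]
nut_grip [230.5 241.8] 0.78 [0.4756 0.1083 0.145 ]
nut_grip [311.8 238.3] 0.69 [ 0.3497 -0.033   0.145 ]
mould [284.1 341.4] 0.82 [ 0.5924 -0.0634  0.015 ]
mould [209.8 315.6] 0.
[... 236 characters left out ...]
7815,  0.03852192,  1.51741842, -0.02699504,
        0.99629599, -0.02001348]), 'joint_velocities': array([ 1.89357875e-03,  9.69318704e-04,  1.00128694e-03,  1.16805476e-03,
       -6.92095023e-04, -1.75505127e-03, -5.99104520e-05]), 'joint_efforts': array([ 2.58227402e-05, -5.63198161e+01,  1.22556355e+00, -1.93778479e+01,
        1.09075269e-02,  1.26838189e-03,  3.60057626e-06]), 'tcp_pos': array([0.16005978, 0.62999228, 0.24232209]), 'orientation': array([-3.89921400e-01, -3.11728295e+00, -3.28646025e-05]), 'contact_force': array([ 1.01035448, -0.10279549,  0.09399633]), 'wrist_torque': array([ 0.04466348, -0.06686856,  0.03538888]), 'grip_force': 0.0, 'finger_gap': 0.08572064857231533}
```

View pics/top0.png

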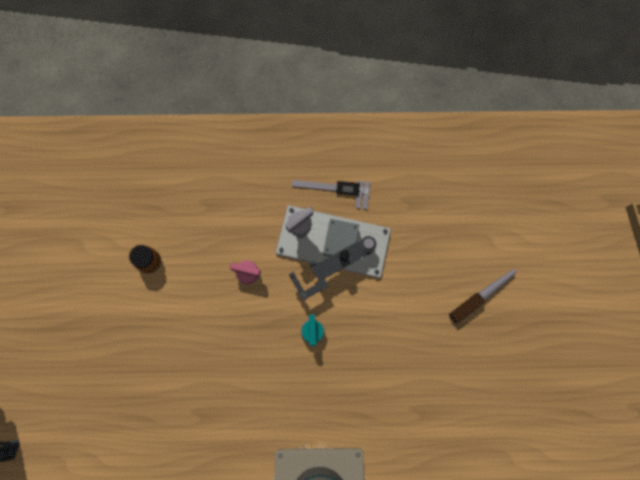

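View pics/side0.png

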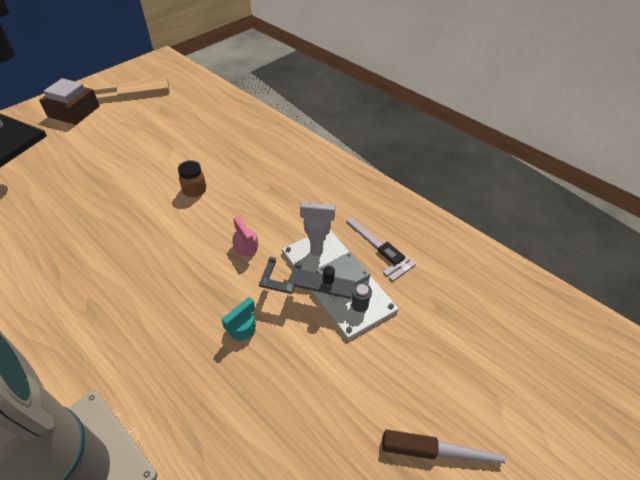

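The top picture shows the clamp with its grey nut at (220,298), and the strap swung open with its knob at (257,345).

There are three nut-like things in the top picture: grey (220,298), pink (268,243) and turquoise (329,311). The grey one is meant, because it is plain steel and stands on the clamp's post. I'll confirm that in a crop and refine the geometry.

```bash
python3 - <<'E'
from h import *
from scipy.optimize import least_squares
obs=[]
ims={}
for cam in("top","side"):
    ims[cam]=get_image(cam)
    for n in("clamp","nut_grip","strap_knob"):
        for r in silhouettes(n,cam)[:3]: print(cam,n,round(r["score"],2),np.round(r["box"]),r["pixels"].sum())
    s=silhouettes("clamp",cam)[0]["pixels"]|silhouettes("mould",cam)[0]["pixels"]|silhouettes("strap",cam)[0]["pixels"]
    np.save(cam+"s.npy",s)
# crop
a=cv2.resize(ims["top"][195:310,265:405],None,fx=4,fy=4,interpolation=cv2.INTER_CUBIC)
b=cv2.resize(ims["side"][195:345,255:405],(460,460),interpolation=cv2.INTER_CUBIC)
cv2.imwrite("pics/c_top.png",a[:,:,::-1]);cv2.imwrite("pics/c_side.png",b[:,:,::-1])
E
```

```text
top clamp 0.79 [276. 203. 389. 297.] 4884
top nut_grip 0.79 [284. 210. 308. 235.] 594
top nut_grip 0.56 [228. 259. 261. 285.] 524
top strap_knob 0.59 [288. 236. 378. 298.] 1547
side clamp 0.72 [262. 230. 397. 341.] 6114
side nut_grip 0.87 [231. 216. 258. 253.] 692
side nut_grip 0.85 [298. 203. 334. 240.] 1004
side nut_grip 0.83 [221. 294. 256. 343.] 997
side strap_knob 0.77 [258. 256. 372. 300.] 2254
```

View pics/c_top.png

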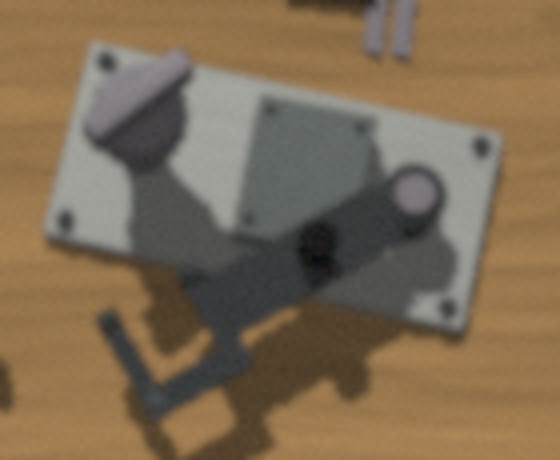

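View pics/c_side.png

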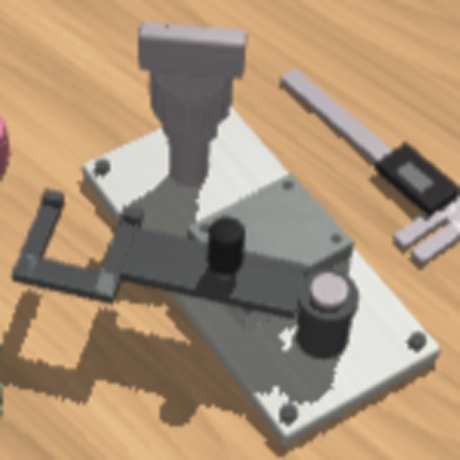

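The crops confirm that the grey steel nut stands on the threaded post, with its bar running from (92,127) to (186,61) in the top crop. The strap is open with its black knob at (318,240), and the pivot is at (413,195).

```bash
python3 - <<'E'
from h import *
t=lambda x,y:(y/4+195,x/4+265)
s=lambda x,y:(y/3.0667+195,x/3.0667+255)
A=lambda v:round(float(np.degrees(np.arctan2(v[1],v[0]))),1)
P=[ray("top",t(*c),.016) for c in((106,62),(481,147),(448,308),(66,221))]
c=sum(P)/4; print("screws",np.round(P,4).tolist(),"centre",c, "yaw y dir",A(P[0]-P[1]),A(P[3]-P[2]),A(P[0]-P[3])+90)
Q=[ray("side",s(*c),.016) for c in((102,167),(417,341),(289,413))]
print("side scr",np.round(Q,4).tolist(),"centre",(Q[0]+Q[2]*1+0)/2, (Q[0]-Q[1])[:2],A(Q[1]-Q[2]),)
pt=ray("top",t(413,193),.09); print("pivot top?",pt)
for nm,f,a,b,z in(("top",t,(92,127),(186,61),.161),("side",s,(141,36),(244,40),.161)):
    p,q=ray(nm,f(*a),z),ray(nm,f(*b),z); print("bar",nm,p,q,"mid",(p+q)/2,np.linalg.norm(p-q),A(q-p))
k1=ray("top",t(318,233),.111);k2=ray("side",s(227,227),.111);print("knob",k1,k2)
yd=np.radians((A(P[0]-P[1])+A(P[3]-P[2]))/2);u=np.array([np.cos(yd),np.sin(yd)])
print("pivot",c[:2]-.085*u,"post",c[:2]+.085*u,"knob home",c[:2]-.015*u,u)
E
```

```text
screws [[0.6758, 0.063, 0.016], [0.6174, -0.1735, 0.016], [0.5149, -0.1488, 0.016], [0.5727, 0.0883, 0.016]] centre [ 0.5952088  -0.04272424  0.016     ] yaw y dir 76.1 76.3 76.2
side scr [[0.5784, 0.0878, 0.016], [0.6225, -0.1747, 0.016], [0.5199, -0.1494, 0.016]] centre [ 0.54918638 -0.0308023   0.016     ] [-0.0440741   0.26252037] -13.8
pivot top? [ 0.57187123 -0.12178948  0.09      ]
bar top [0.59642474 0.0656531  0.161     ] [0.63453815 0.01214977 0.161     ] mid [0.61548145 0.03890143 0.161     ] 0.065690477497226 -54.5
bar side [0.59464413 0.06083377 0.161     ] [0.64028    0.00965305 0.161     ] mid [0.61746207 0.03524341 0.161     ] 0.06857184268002493 -48.3
knob [ 0.5440404 -0.0635311  0.111    ] [ 0.54724095 -0.06403054  0.111     ]
pivot [ 0.57493345 -0.12527066] post [0.61548414 0.03982217] knob home [ 0.59163079 -0.05729126] [0.23853346 0.97113428]
```

Emit:
{"fn": "apply_moves", "kwargs": {
  "rows": [
    {"dp": [0.43,-0.77,0],"rot": [0,0,-0.53]},
    {"dp": [0.43,-0.77,0],"rot": [0,0,-0.53]},
    {"dp": [0.43,-0.77,0],"rot": [0,0,-0.53]},
    {"dp": [0.43,-0.77,0],"rot": [0,0,-0.53]},
    {"dp": [0.43,-0.77,0],"rot": [0,0,-0.53]},
    {"dp": [0.43,-0.77,0],"rot": [0,0,-0.53]},
    {"dp": [0.43,-0.77,0],"rot": [0,0,-0.53]},
    {"dp": [0.43,-0.77,0],"rot": [0,0,-0.53]},
    {"dp": [0.43,-0.77,0],"rot": [0,0,-0.53]}
  ],
  "jaw": 1,
  "newtons": 20
}}

```text
clock: 2.62
tcp_pos: [0.3543, 0.2824, 0.2426]
orientation: [1.028, 2.968, 0.001]
contact_force: [0.7, 0.6, 0.0]
finger_gap: 0.0854
grip_force: 0.0
```

Emit:
{"fn": "apply_moves", "kwargs": {
  "rows": [
    {"dp": [0.43,-0.77,0],"rot": [0,0,-0.53]},
    {"dp": [0.43,-0.77,0],"rot": [0,0,-0.53]},
    {"dp": [0.43,-0.77,0],"rot": [0,0,-0.53]},
    {"dp": [0.43,-0.77,0],"rot": [0,0,-0.53]},
    {"dp": [0.43,-0.77,0],"rot": [0,0,-0.53]},
    {"dp": [0.43,-0.77,0],"rot": [0,0,-0.53]},
    {"dp": [0.43,-0.77,0],"rot": [0,0,-0.53]},
    {"dp": [0.43,-0.77,0],"rot": [0,0,-0.53]},
    {"dp": [0.4,-0.77,0],"rot": [0,0,-0.53]},
    {"dp": [0,0,0],"rot": [0,0,0]},
    {"dp": [0,0,0],"rot": [0,0,0]}
  ]
}}

```text
clock: 4.0
tcp_pos: [0.5451, -0.0622, 0.2421]
orientation: [-1.616, -2.693, -0.001]
contact_force: [-0.2, 0.5, 0.1]
finger_gap: 0.0855
grip_force: 0.0
```

Emit:
{"fn": "apply_moves", "kwargs": {
  "rows": [
    {"dp": [0,-0.03,-0.6]},
    {"dp": [0,0,-0.6]},
    {"dp": [0,0,-0.6]},
    {"dp": [0,0,-0.6]},
    {"dp": [0,0,-0.4]},
    {"dp": [0,0,-0.24]},
    {"dp": [0,0,0]},
    {"dp": [0,0,0]}
  ]
}}

```text
invalid input at $.rows[0]: expected keys dp, rot
```

Emit:
{"fn": "apply_moves", "kwargs": {
  "rows": [
    {"dp": [0,0,0]},
    {"dp": [0,0,0]},
    {"dp": [0,0,0]},
    {"dp": [0,0,0]},
    {"dp": [0,0,0]},
    {"dp": [0,0,0]},
    {"dp": [0,0,0]},
    {"dp": [0,0,0]}
  ],
  "jaw": 0,
  "newtons": 30
}}

```text
invalid input at $.rows[0]: expected keys dp, rot
```

Emit:
{"fn": "apply_moves", "kwargs": {
  "rows": [
    {"dp": [0,-0.03,-0.6],"rot": [0,0,0]},
    {"dp": [0,0,-0.6],"rot": [0,0,0]},
    {"dp": [0,0,-0.6],"rot": [0,0,0]},
    {"dp": [0,0,-0.6],"rot": [0,0,0]},
    {"dp": [0,0,-0.4],"rot": [0,0,0]},
    {"dp": [0,0,-0.24],"rot": [0,0,0]},
    {"dp": [0,0,0],"rot": [0,0,0]},
    {"dp": [0,0,0],"rot": [0,0,0]}
  ]
}}

```text
clock: 5.0
tcp_pos: [0.5461, -0.0642, 0.0911]
orientation: [1.616, 2.693, 0.001]
contact_force: [0.0, -0.1, -0.0]
finger_gap: 0.085
grip_force: 0.0
```

Emit:
{"fn": "apply_moves", "kwargs": {
  "rows": [
    {"dp": [0,0,0],"rot": [0,0,0]},
    {"dp": [0,0,0],"rot": [0,0,0]},
    {"dp": [0,0,0],"rot": [0,0,0]},
    {"dp": [0,0,0],"rot": [0,0,0]},
    {"dp": [0,0,0],"rot": [0,0,0]},
    {"dp": [0,0,0],"rot": [0,0,0]},
    {"dp": [0,0,0],"rot": [0,0,0]},
    {"dp": [0,0,0],"rot": [0,0,0]}
  ],
  "jaw": 0,
  "newtons": 30
}}

```text
clock: 6.0
tcp_pos: [0.5451, -0.0647, 0.0906]
orientation: [-1.617, -2.693, 0.0]
contact_force: [-1.2, -0.4, 5.6]
finger_gap: 0.0233
grip_force: 29.3
```

Emit:
{"fn": "apply_moves", "kwargs": {
  "rows": [
    {"dp": [0.076,0.036,0],"rot": [0,0,-0.7]},
    {"dp": [0.076,0.034,0],"rot": [0,0,-0.7]},
    {"dp": [0.08,0.028,0],"rot": [0,0,-0.7]},
    {"dp": [0.08,0.024,0],"rot": [0,0,-0.7]},
    {"dp": [0.082,0.017,0],"rot": [0,0,-0.7]},
    {"dp": [0.082,0.013,0],"rot": [0,0,-0.7]},
    {"dp": [0.083,0.008,0],"rot": [0,0,-0.7]},
    {"dp": [0.083,0.004,0],"rot": [0,0,-0.7]},
    {"dp": [0.084,-0.003,0],"rot": [0,0,-0.7]},
    {"dp": [0.084,-0.007,0],"rot": [0,0,-0.7]},
    {"dp": [0,0,0],"rot": [0,0,0]}
  ]
}}

```text
clock: 7.38
tcp_pos: [0.5865, -0.057, 0.0906]
orientation: [2.353, 2.081, 0.0]
contact_force: [-0.1, 0.1, 4.5]
finger_gap: 0.0231
grip_force: 29.4
```

Emit:
{"fn": "apply_moves", "kwargs": {
  "rows": [
    {"dp": [0.06,-0.01,0],"rot": [0,0,-0.5]},
    {"dp": [0.06,-0.01,0],"rot": [0,0,-0.5]},
    {"dp": [0,0,0],"rot": [0,0,0]},
    {"dp": [0,0,0],"rot": [0,0,0]}
  ]
}}

```text
clock: 7.88
tcp_pos: [0.5922, -0.0581, 0.0906]
orientation: [2.441, 1.977, 0.0]
contact_force: [-0.5, -1.4, 4.6]
finger_gap: 0.0232
grip_force: 29.5
```

Emit:
{"fn": "apply_moves", "kwargs": {
  "rows": [
    {"dp": [0.03,-0.008,0],"rot": [0,0,-0.2]},
    {"dp": [0,0,0],"rot": [0,0,0]},
    {"dp": [0,0,0],"rot": [0,0,0]}
  ]
}}

```text
clock: 8.25
tcp_pos: [0.5932, -0.0583, 0.0905]
orientation: [-2.458, -1.956, 0.0]
contact_force: [-3.0, -0.7, 6.4]
finger_gap: 0.0232
grip_force: 29.7
```

Emit:
{"fn": "apply_moves", "kwargs": {
  "rows": [
    {"dp": [0.03,-0.008,0],"rot": [0,0,-0.1]},
    {"dp": [0,0,0],"rot": [0,0,0]},
    {"dp": [0,0,0],"rot": [0,0,0]}
  ]
}}

```text
clock: 8.62
tcp_pos: [0.5941, -0.0585, 0.0906]
orientation: [-2.466, -1.944, 0.001]
contact_force: [-3.6, 1.0, 8.1]
finger_gap: 0.023
grip_force: 29.8
```

Emit:
{"fn": "apply_moves", "kwargs": {
  "rows": [
    {"dp": [0.03,-0.008,0],"rot": [0,0,0]},
    {"dp": [0,0,0],"rot": [0,0,0]},
    {"dp": [0,0,0],"rot": [0,0,0]}
  ]
}}

```text
clock: 9.0
tcp_pos: [0.5943, -0.0585, 0.0905]
orientation: [-2.464, -1.942, 0.003]
contact_force: [-8.0, 0.6, 10.7]
finger_gap: 0.0232
grip_force: 30.3
```

Emit:
{"fn": "apply_moves", "kwargs": {
  "rows": [
    {"dp": [0.03,-0.008,0],"rot": [0,0,0]},
    {"dp": [0,0,0],"rot": [0,0,0]},
    {"dp": [0,0,0],"rot": [0,0,0]}
  ]
}}

```text
clock: 9.38
tcp_pos: [0.5944, -0.0585, 0.0906]
orientation: [-2.462, -1.94, 0.006]
contact_force: [-10.4, 2.1, 12.5]
finger_gap: 0.0229
grip_force: 30.9
```

Emit:
{"fn": "apply_moves", "kwargs": {
  "rows": [
    {"dp": [0,0,0],"rot": [0,0,0]},
    {"dp": [0,0,0],"rot": [0,0,0]},
    {"dp": [0,0,0],"rot": [0,0,0]},
    {"dp": [0,0,0],"rot": [0,0,0]},
    {"dp": [0,0,0],"rot": [0,0,0]},
    {"dp": [0,0,0],"rot": [0,0,0]}
  ],
  "jaw": 1
}}

```text
clock: 10.12
tcp_pos: [0.5981, -0.0594, 0.0903]
orientation: [2.466, 1.946, 0.0]
contact_force: [0.5, -0.3, 0.4]
finger_gap: 0.0852
grip_force: 0.0
```

Emit:
{"fn": "apply_moves", "kwargs": {
  "rows": [
    {"dp": [0,0,0.5],"rot": [0,0,0]},
    {"dp": [0,0,0.6],"rot": [0,0,0]},
    {"dp": [0,0,0.6],"rot": [0,0,0]},
    {"dp": [0,0,0.6],"rot": [0,0,0]},
    {"dp": [0,0,0.6],"rot": [0,0,0]},
    {"dp": [-0.4,-0.6,0.1],"rot": [0,0,0]},
    {"dp": [-0.4,-0.8,0],"rot": [0,0,0]},
    {"dp": [-0.4,-0.8,0],"rot": [0,0,0]},
    {"dp": [0,0,0],"rot": [0,0,0]}
  ]
}}

```text
clock: 11.25
tcp_pos: [0.5358, -0.1738, 0.241]
orientation: [2.472, 1.936, -0.002]
contact_force: [0.4, -0.1, 0.5]
finger_gap: 0.0852
grip_force: 0.0
```

```bash
python3 - <<'E'
from h import *
for cam in("top","side"):
    im=get_image(cam)
    for n,z in(("strap_knob",.093),("nut_grip",.145)):
        for r in tip_of(n,cam)[:3]: print(cam,n,np.round(r["at"],1),round(r["score"],2),np.round(ray(cam,r["at"],z),4))
    if cam=="top":a=cv2.resize(im[195:295,265:405],(560,400),interpolation=cv2.INTER_CUBIC)
    else:b=cv2.resize(im[195:345,255:405],(560,560),interpolation=cv2.INTER_CUBIC)[:200]
cv2.imwrite("pics/home.png",np.vstack([a,b])[:,:,::-1])
E
```

```text
top strap_knob [234.1 338.3] 0.64 [ 0.5943 -0.051   0.093 ]
top nut_grip [221.3 299.9] 0.9 [0.6131 0.039  0.145 ]
top nut_grip [267.9 244.1] 0.86 [0.5061 0.1652 0.145 ]
top nut_grip [294.2 481.8] 0.5 [ 0.4407 -0.3649  0.145 ]
side strap_knob [259.9 342.6] 0.98 [ 0.5944 -0.0589  0.093 ]
side nut_grip [313.7 238.7] 0.94 [ 0.3478 -0.0364  0.145 ]
side nut_grip [233.2 242.6] 0.59 [0.4721 0.1016 0.145 ]
```

View pics/home.png

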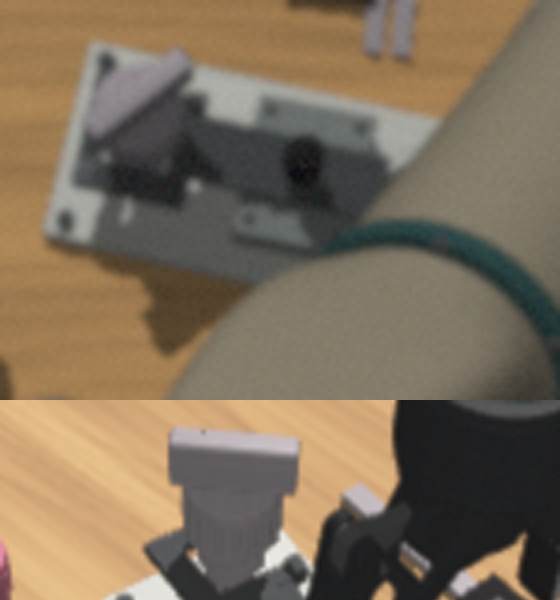

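The strap now lies home round the post. The nut is untouched, with its bar at the same angle as before. Next I'll go to the nut.

Emit:
{"fn": "apply_moves", "kwargs": {
  "rows": [
    {"dp": [0.137,0.354,0],"rot": [0,0,0.88]},
    {"dp": [0.137,0.354,0],"rot": [0,0,0.88]},
    {"dp": [0.137,0.354,0],"rot": [0,0,0.88]},
    {"dp": [0.137,0.354,0],"rot": [0,0,0.88]},
    {"dp": [0.137,0.354,0],"rot": [0,0,0.88]},
    {"dp": [0.137,0.354,0],"rot": [0,0,0.88]},
    {"dp": [0.137,0.354,0],"rot": [0,0,0.88]},
    {"dp": [0.137,0.354,0],"rot": [0,0,0.88]},
    {"dp": [0.137,0.354,0],"rot": [0,0,0.88]},
    {"dp": [0.137,0.354,0],"rot": [0,0,0.88]},
    {"dp": [0.137,0.354,0],"rot": [0,0,0.88]},
    {"dp": [0.137,0.354,0],"rot": [0,0,0.82]}
  ]
}}

```text
clock: 13.05
tcp_pos: [0.6207, 0.0442, 0.2403]
orientation: [-1.345, -2.839, -0.0]
contact_force: [0.4, 0.6, 0.2]
finger_gap: 0.0854
grip_force: 0.0
```

Emit:
{"fn": "apply_moves", "kwargs": {
  "rows": [
    {"dp": [0,0,-0.4],"rot": [0,0,0]},
    {"dp": [0,0,-0.5],"rot": [0,0,0]},
    {"dp": [0,0,-0.5],"rot": [0,0,0]},
    {"dp": [0,0,-0.4],"rot": [0,0,0]},
    {"dp": [0,0,-0.14],"rot": [0,0,0]},
    {"dp": [0,0,0],"rot": [0,0,0]},
    {"dp": [0,0,0],"rot": [0,0,0]}
  ]
}}

```text
clock: 13.92
tcp_pos: [0.6209, 0.0431, 0.1442]
orientation: [1.35, 2.835, 0.001]
contact_force: [-0.8, -0.2, 0.2]
finger_gap: 0.0855
grip_force: 0.0
```

```bash
python3 -c "
from h import *
print(np.round(observe()['q'],3))"
```

```text
[-0.281  0.72   0.276  1.696 -0.264  0.761  0.804]
```

Emit:
{"fn": "apply_moves", "kwargs": {
  "rows": [
    {"dp": [-0.058,-0.09,0],"rot": [0,0,0]},
    {"dp": [0,0,0],"rot": [0,0,0]},
    {"dp": [0,0,0],"rot": [0,0,0]}
  ]
}}

```text
clock: 14.3
tcp_pos: [0.6174, 0.0384, 0.1436]
orientation: [1.352, 2.836, 0.001]
contact_force: [-0.3, -0.5, -0.0]
finger_gap: 0.0857
grip_force: 0.0
```

Emit:
{"fn": "apply_moves", "kwargs": {
  "rows": [
    {"dp": [0,0,0],"rot": [0,0,0]},
    {"dp": [0,0,0],"rot": [0,0,0]},
    {"dp": [0,0,0],"rot": [0,0,0]},
    {"dp": [0,0,0],"rot": [0,0,0]},
    {"dp": [0,0,0],"rot": [0,0,0]},
    {"dp": [0,0,0],"rot": [0,0,0]},
    {"dp": [0,0,0],"rot": [0,0,0]},
    {"dp": [0,0,0],"rot": [0,0,0]}
  ],
  "jaw": 0,
  "newtons": 20
}}

```text
clock: 15.3
tcp_pos: [0.6174, 0.0387, 0.1434]
orientation: [1.351, 2.836, 0.001]
contact_force: [0.5, 0.4, 0.9]
finger_gap: 0.0155
grip_force: 25.1
```

```bash
python3 -c "
from h import *
o=observe();print(np.round(o['tcp_pos'],4),o['contact_force'],o['wrist_torque'])"
```

```text
[0.6174 0.0387 0.1434] [0.51610629 0.37305346 0.93852163] [ 0.15622068 -0.0521138  -0.08323892]
```

Emit:
{"fn": "apply_moves", "kwargs": {
  "rows": [
    {"dp": [0,0,0],"rot": [0,0,0.8]},
    {"dp": [0,0,0],"rot": [0,0,0.8]},
    {"dp": [0,0,0],"rot": [0,0,0.8]},
    {"dp": [0,0,0],"rot": [0,0,0.8]},
    {"dp": [0,0,0],"rot": [0,0,0.8]},
    {"dp": [0,0,0],"rot": [0,0,0]}
  ]
}}

```text
clock: 16.05
tcp_pos: [0.6173, 0.0384, 0.143]
orientation: [-0.839, -3.027, -0.0]
contact_force: [0.7, 0.1, -2.9]
finger_gap: 0.0155
grip_force: 24.7
```

```bash
python3 -c "
from h import *
o=observe();print(np.round(o['tcp_pos'],4),o['contact_force'],o['wrist_torque'])"
```

```text
[0.6173 0.0384 0.143 ] [ 0.72906535  0.13430145 -2.88901286] [ 0.07337144 -0.30100098 -0.00370782]
```

Emit:
{"fn": "apply_moves", "kwargs": {
  "rows": [
    {"dp": [0,0,0],"rot": [0,0,0.8]},
    {"dp": [0,0,0],"rot": [0,0,0.8]},
    {"dp": [0,0,0],"rot": [0,0,0.8]},
    {"dp": [0,0,0],"rot": [0,0,0.8]},
    {"dp": [0,0,0],"rot": [0,0,0]}
  ]
}}

```text
clock: 16.68
tcp_pos: [0.6177, 0.0385, 0.1426]
orientation: [0.412, 3.114, 0.0]
contact_force: [2.9, 0.7, -8.2]
finger_gap: 0.0157
grip_force: 23.9
```

```bash
python3 -c "
from h import *
o=observe();print(np.round(o['tcp_pos'],4),o['contact_force'],o['wrist_torque'])"
```

```text
[0.6177 0.0385 0.1426] [ 2.93623767  0.74686756 -8.18424401] [ 0.19428259 -0.93165104 -0.08678196]
```

Emit:
{"fn": "apply_moves", "kwargs": {
  "rows": [
    {"dp": [0,0,0],"rot": [0,0,0.8]},
    {"dp": [0,0,0],"rot": [0,0,0.8]},
    {"dp": [0,0,0],"rot": [0,0,0.8]},
    {"dp": [0,0,0],"rot": [0,0,0]}
  ]
}}

```text
clock: 17.18
tcp_pos: [0.6174, 0.0389, 0.1428]
orientation: [-0.093, -3.14, -0.003]
contact_force: [3.8, 2.7, -8.7]
finger_gap: 0.0157
grip_force: 82.7
```

```bash
python3 -c "
from h import *
o=observe();print(np.round(o['tcp_pos'],4),o['contact_force'],o['wrist_torque'])"
```

```text
[0.6174 0.0389 0.1428] [ 3.75748919  2.68085098 -8.72407745] [ 0.77216493 -0.74916437 -1.84450325]
```

The torque has risen, so the nut is at the thread-start stop. I'll open the jaws to let it drop.

Emit:
{"fn": "apply_moves", "kwargs": {
  "rows": [
    {"dp": [0,0,0],"rot": [0,0,0]},
    {"dp": [0,0,0],"rot": [0,0,0]},
    {"dp": [0,0,0],"rot": [0,0,0]},
    {"dp": [0,0,0],"rot": [0,0,0]}
  ],
  "jaw": 0.5
}}

```text
clock: 17.68
tcp_pos: [0.6173, 0.0384, 0.1436]
orientation: [0.08, 3.14, -0.0]
contact_force: [-0.4, -0.3, 0.2]
finger_gap: 0.0428
grip_force: 0.0
```

```bash
python3 - <<'E'
from h import *
im=get_image("side");print(tip_of("nut_grip","side")[:3])
o=observe();print(np.round(o['tcp_pos'],4),o['contact_force'],o['wrist_torque'],px("side",(.6175,.0385,.145)),px("side",(.6175,.0385,.135)))
cv2.imwrite("pics/drop.png",cv2.resize(im[160:290,250:390],(700,600)[:2],interpolation=cv2.INTER_CUBIC)[:,:,::-1])
E
```

```text
[{'at': [214.8, 315.5], 'score': 0.71}, {'at': [312.6, 238.8], 'score': 0.63}, {'at': [230.7, 243.1], 'score': 0.61}]
[0.6173 0.0384 0.1435] [ 0.19884797  0.25853413 -1.03859876] [-0.05303655  0.03315543  0.08055163] (np.float64(212.0942499725719), np.float64(316.49181934210594)) (np.float64(215.46523967043416), np.float64(316.41257892395237))
```

View pics/drop.png

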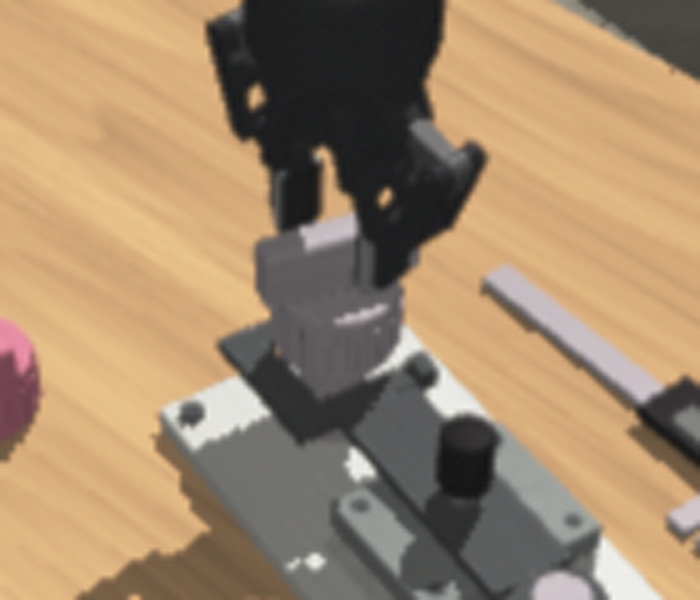

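The nut has dropped: its grip point is at row 214.8, where 215.5 is expected for 135 mm. I'll lower 10 mm, regrip and turn forward.

Emit:
{"fn": "apply_moves", "kwargs": {
  "rows": [
    {"dp": [0,0,-0.1],"rot": [0,0,0]},
    {"dp": [0,0,-0.1],"rot": [0,0,0]},
    {"dp": [0,0,0],"rot": [0,0,0]}
  ]
}}

```text
clock: 18.15
tcp_pos: [0.6168, 0.0384, 0.1326]
orientation: [-0.081, -3.139, 0.0]
contact_force: [0.0, 0.3, 0.4]
finger_gap: 0.0432
grip_force: 0.0
```

Emit:
{"fn": "apply_moves", "kwargs": {
  "rows": [
    {"dp": [0,0,0],"rot": [0,0,0]},
    {"dp": [0,0,0],"rot": [0,0,0]},
    {"dp": [0,0,0],"rot": [0,0,0]},
    {"dp": [0,0,0],"rot": [0,0,0]},
    {"dp": [0,0,0],"rot": [0,0,0]},
    {"dp": [0,0,0],"rot": [0,0,0]}
  ],
  "jaw": 0,
  "newtons": 20
}}

```text
clock: 18.9
tcp_pos: [0.6176, 0.039, 0.1338]
orientation: [0.081, 3.14, 0.001]
contact_force: [-0.9, 1.8, 4.4]
finger_gap: 0.019
grip_force: 17.7
```

Emit:
{"fn": "apply_moves", "kwargs": {
  "rows": [
    {"dp": [0,0,-0.008],"rot": [0,0,-1]},
    {"dp": [0,0,-0.008],"rot": [0,0,-1]},
    {"dp": [0,0,-0.008],"rot": [0,0,-1]},
    {"dp": [0,0,-0.008],"rot": [0,0,-1]},
    {"dp": [0,0,0],"rot": [0,0,0]}
  ]
}}

```text
clock: 19.52
tcp_pos: [0.6188, 0.0383, 0.1327]
orientation: [0.625, 3.075, 0.0]
contact_force: [0.9, 0.3, 6.1]
finger_gap: 0.0163
grip_force: 19.9
```

```bash
python3 -c "
from h import *
o=observe();print(np.round(o['tcp_pos'],4),o['contact_force'],o['wrist_torque'])"
```

```text
[0.6188 0.0383 0.1327] [0.89881213 0.34458447 6.10226456] [ 0.13998817 -0.10802597 -0.1404871 ]
```

Emit:
{"fn": "apply_moves", "kwargs": {
  "rows": [
    {"dp": [0,0,-0.008],"rot": [0,0,-1]},
    {"dp": [0,0,-0.008],"rot": [0,0,-1]},
    {"dp": [0,0,-0.008],"rot": [0,0,-1]},
    {"dp": [0,0,-0.008],"rot": [0,0,-1]},
    {"dp": [0,0,-0.008],"rot": [0,0,-1]},
    {"dp": [0,0,-0.008],"rot": [0,0,-1]},
    {"dp": [0,0,0],"rot": [0,0,0]}
  ]
}}

```text
clock: 20.4
tcp_pos: [0.6185, 0.0381, 0.1302]
orientation: [1.4, 2.809, 0.001]
contact_force: [-0.2, 0.0, 6.3]
finger_gap: 0.016
grip_force: 19.9
```

```bash
python3 -c "
from h import *
o=observe();print(np.round(o['tcp_pos'],4),o['contact_force'],o['wrist_torque'])"
```

```text
[0.6185 0.0381 0.1302] [-0.2472778   0.03684873  6.34237225] [ 0.02371726  0.03731446 -0.14640999]
```

Emit:
{"fn": "apply_moves", "kwargs": {
  "rows": [
    {"dp": [0,0,-0.008],"rot": [0,0,-1]},
    {"dp": [0,0,-0.008],"rot": [0,0,-1]},
    {"dp": [0,0,-0.008],"rot": [0,0,-1]},
    {"dp": [0,0,-0.008],"rot": [0,0,-1]},
    {"dp": [0,0,-0.008],"rot": [0,0,-1]},
    {"dp": [0,0,-0.008],"rot": [0,0,-1]},
    {"dp": [0,0,0],"rot": [0,0,0]}
  ]
}}

```text
clock: 21.28
tcp_pos: [0.6182, 0.038, 0.1277]
orientation: [2.08, 2.352, 0.001]
contact_force: [-0.3, 0.2, 6.3]
finger_gap: 0.0156
grip_force: 19.8
```

```bash
python3 -c "
from h import *
o=observe();print(np.round(o['tcp_pos'],4),o['contact_force'],o['wrist_torque'])"
```

```text
[0.6182 0.038  0.1277] [-0.3206767   0.24589054  6.29509717] [ 0.10157352  0.06904411 -0.09929807]
```

Emit:
{"fn": "apply_moves", "kwargs": {
  "rows": [
    {"dp": [0,0,-0.008],"rot": [0,0,-1]},
    {"dp": [0,0,-0.008],"rot": [0,0,-1]},
    {"dp": [0,0,-0.008],"rot": [0,0,-1]},
    {"dp": [0,0,-0.008],"rot": [0,0,-1]},
    {"dp": [0,0,-0.008],"rot": [0,0,-1]},
    {"dp": [0,0,-0.008],"rot": [0,0,-1]},
    {"dp": [0,0,-0.008],"rot": [0,0,-1]},
    {"dp": [0,0,0],"rot": [0,0,0]}
  ]
}}

```text
clock: 22.28
tcp_pos: [0.6177, 0.0383, 0.1248]
orientation: [2.692, 1.618, 0.001]
contact_force: [-0.5, 1.5, 5.7]
finger_gap: 0.0154
grip_force: 19.9
```

```bash
python3 -c "
from h import *
o=observe();print(np.round(o['tcp_pos'],4),o['contact_force'],o['wrist_torque'])"
```

```text
[0.6177 0.0383 0.1248] [-0.52031191  1.46230011  5.68132995] [ 0.28763773  0.29280962 -0.17194493]
```

Emit:
{"fn": "apply_moves", "kwargs": {
  "rows": [
    {"dp": [0,0,-0.008],"rot": [0,0,-1]},
    {"dp": [0,0,-0.008],"rot": [0,0,-1]},
    {"dp": [0,0,0],"rot": [0,0,0]}
  ]
}}

```text
clock: 22.65
tcp_pos: [0.6177, 0.0381, 0.124]
orientation: [2.823, 1.377, 0.001]
contact_force: [-0.5, 0.3, 7.3]
finger_gap: 0.0156
grip_force: 20.0
```

```bash
python3 -c "
from h import *
o=observe();print(np.round(o['tcp_pos'],4),o['contact_force'],o['wrist_torque'],o['q'])
get_image('side');print(tip_of('nut_grip','side')[:1],px('side',(.618,.0385,.126)),px('side',(.618,.0385,.124)))"
```

```text
[0.6177 0.0381 0.124 ] [-0.50405472  0.29878237  7.26585328] [ 0.23660378  0.2750066  -0.18144095] [-0.47769737  0.82025732  0.63883875  1.72478075 -0.64125962  0.81545734
 -0.19933299]
[{'at': [314.1, 239.5], 'score': 0.98}] (np.float64(218.33152022206647), np.float64(316.5074959475694)) (np.float64(218.98981760686127), np.float64(316.49176488145406))
```

Emit:
{"fn": "apply_moves", "kwargs": {
  "rows": [
    {"dp": [0,0,-0.004],"rot": [0,0,-0.5]},
    {"dp": [0,0,-0.004],"rot": [0,0,-0.5]},
    {"dp": [0,0,0],"rot": [0,0,0]}
  ]
}}

```text
clock: 23.12
tcp_pos: [0.6178, 0.038, 0.1237]
orientation: [2.88, 1.253, 0.001]
contact_force: [-1.0, -0.1, 6.5]
finger_gap: 0.0163
grip_force: 19.9
```

```bash
python3 -c "
from h import *
o=observe();print(np.round(o['tcp_pos'],4),o['contact_force'],o['wrist_torque'])"
```

```text
[0.6178 0.038  0.1237] [-1.00441495 -0.07687721  6.50374746] [ 0.1896659   0.27582018 -0.05381691]
```

Emit:
{"fn": "apply_moves", "kwargs": {
  "rows": [
    {"dp": [0,0,-0.004],"rot": [0,0,-0.5]},
    {"dp": [0,0,-0.004],"rot": [0,0,-0.5]},
    {"dp": [0,0,0],"rot": [0,0,0]}
  ]
}}

```text
clock: 23.5
tcp_pos: [0.6177, 0.0381, 0.1232]
orientation: [2.932, 1.127, 0.001]
contact_force: [-0.1, 0.4, 5.9]
finger_gap: 0.0159
grip_force: 19.9
```

```bash
python3 -c "
from h import *
o=observe();print(np.round(o['tcp_pos'],4),o['contact_force'],o['wrist_torque'])"
```

```text
[0.6177 0.0381 0.1232] [-0.14934163  0.36782016  5.87623777] [ 0.0952384   0.29076202 -0.07010418]
```

Emit:
{"fn": "apply_moves", "kwargs": {
  "rows": [
    {"dp": [0,0,-0.004],"rot": [0,0,-0.5]},
    {"dp": [0,0,-0.004],"rot": [0,0,-0.5]},
    {"dp": [0,0,0],"rot": [0,0,0]}
  ]
}}

```text
clock: 23.88
tcp_pos: [0.6177, 0.0381, 0.123]
orientation: [2.978, 0.998, 0.001]
contact_force: [-0.8, 1.1, 8.0]
finger_gap: 0.0156
grip_force: 20.1
```

```bash
python3 -c "
from h import *
o=observe();print(np.round(o['tcp_pos'],4),o['contact_force'],o['wrist_torque'])"
```

```text
[0.6177 0.0381 0.123 ] [-0.81975431  1.12131777  8.00093512] [ 0.17303092  0.45779763 -0.0603311 ]
```

Emit:
{"fn": "apply_moves", "kwargs": {
  "rows": [
    {"dp": [0,0,-0.002],"rot": [0,0,-0.5]},
    {"dp": [0,0,0],"rot": [0,0,0]}
  ]
}}

```text
clock: 24.12
tcp_pos: [0.6178, 0.0382, 0.1229]
orientation: [2.999, 0.933, 0.001]
contact_force: [-0.8, 1.3, 7.6]
finger_gap: 0.0158
grip_force: 20.0
```

```bash
python3 -c "
from h import *
o=observe();print(np.round(o['tcp_pos'],4),o['contact_force'],o['wrist_torque'])"
```

```text
[0.6178 0.0382 0.1229] [-0.82636208  1.30806592  7.61616309] [ 0.13726645  0.36115777 -0.08871177]
```

Emit:
{"fn": "apply_moves", "kwargs": {
  "rows": [
    {"dp": [0,0,-0.003],"rot": [0,0,-0.5]},
    {"dp": [0,0,-0.003],"rot": [0,0,-0.5]},
    {"dp": [0,0,0],"rot": [0,0,0]}
  ]
}}

```text
clock: 24.5
tcp_pos: [0.6181, 0.0384, 0.1227]
orientation: [3.037, 0.802, 0.002]
contact_force: [-0.3, 1.3, 7.6]
finger_gap: 0.0155
grip_force: 20.1
```

```bash
python3 - <<'E'
from h import *
o=observe();print(np.round(o['tcp_pos'],4),o['contact_force'],o['wrist_torque'])
im=get_image('side');print(tip_of('nut_grip','side')[:3],px('side',(.618,.0385,.126)),px('side',(.618,.0385,.124)))
cv2.imwrite("pics/run.png",cv2.resize(im[170:270,270:390],(720,600),interpolation=cv2.INTER_CUBIC)[:,:,::-1])
E
```

```text
[0.6181 0.0384 0.1227] [-0.29826496  1.33600699  7.6148364 ] [0.2418871  0.26226083 0.01785167]
[{'at': [216.9, 317.2], 'score': 0.97}, {'at': [312.6, 240.3], 'score': 0.94}, {'at': [234.2, 242.0], 'score': 0.81}] (np.float64(218.33152022206647), np.float64(316.5074959475694)) (np.float64(218.98981760686127), np.float64(316.49176488145406))
```

View pics/run.png

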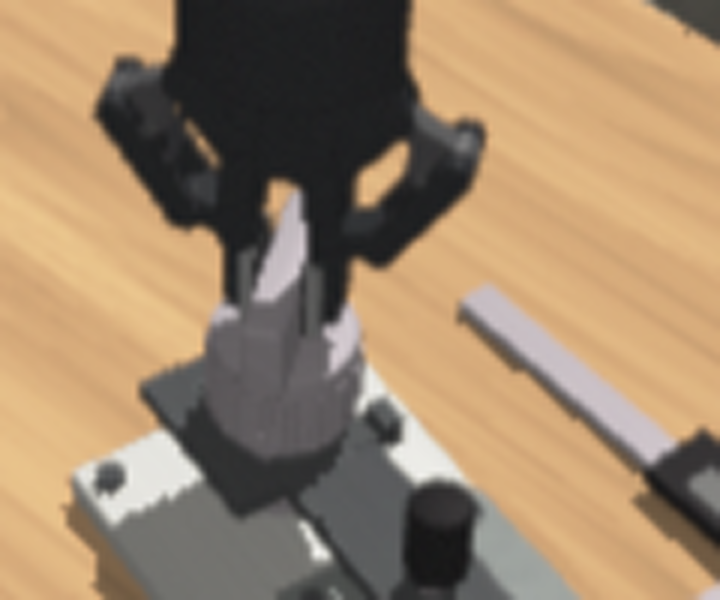

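```bash
python3 -c "
from h import *
for z in(.066,.068,.07,.074,.077,.087): print(z,px('side',(.5975,.0195,z)))"
```

```text
0.066 (np.float64(246.90524263728892), np.float64(315.7900390423764))
0.068 (np.float64(246.30720497190697), np.float64(315.8042766478179))
0.07 (np.float64(245.70731871641746), np.float64(315.81855826302353))
0.074 (np.float64(244.50196604382435), np.float64(315.8472543414877))
0.077 (np.float64(243.59303475469883), np.float64(315.86889345523775))
0.087 (np.float64(240.53242137108356), np.float64(315.94175810622454))
```

Emit:
{"fn": "apply_moves", "kwargs": {
  "rows": [
    {"dp": [0,0,-0.004],"rot": [0,0,-0.5]},
    {"dp": [0,0,-0.004],"rot": [0,0,-0.5]},
    {"dp": [0,0,0],"rot": [0,0,0]}
  ]
}}

```text
clock: 24.98
tcp_pos: [0.6181, 0.0384, 0.1227]
orientation: [3.069, 0.669, 0.003]
contact_force: [-0.7, 1.6, 10.6]
finger_gap: 0.0158
grip_force: 20.5
```

```bash
python3 -c "
from h import *
o=observe();print(np.round(o['tcp_pos'],4),o['contact_force'],o['wrist_torque'])"
```

```text
[0.6181 0.0384 0.1227] [-0.70754057  1.64290334 10.62262985] [0.26963317 0.40815271 0.08570932]
```

Emit:
{"fn": "apply_moves", "kwargs": {
  "rows": [
    {"dp": [0,0,0],"rot": [0,0,-0.5]},
    {"dp": [0,0,0],"rot": [0,0,-0.5]},
    {"dp": [0,0,0],"rot": [0,0,0]}
  ]
}}

```text
clock: 25.35
tcp_pos: [0.6183, 0.0384, 0.1226]
orientation: [3.095, 0.535, 0.003]
contact_force: [-0.7, 2.0, 10.1]
finger_gap: 0.0157
grip_force: 20.4
```

```bash
python3 -c "
from h import *
o=observe();print(np.round(o['tcp_pos'],4),o['contact_force'],o['wrist_torque'])"
```

```text
[0.6183 0.0384 0.1226] [-0.68651555  1.99366604 10.10145671] [0.23185737 0.31694217 0.07458278]
```

Emit:
{"fn": "apply_moves", "kwargs": {
  "rows": [
    {"dp": [0,0,-0.004],"rot": [0,0,-0.5]},
    {"dp": [0,0,-0.004],"rot": [0,0,-0.5]},
    {"dp": [0,0,0],"rot": [0,0,0]}
  ]
}}

```text
clock: 25.72
tcp_pos: [0.6188, 0.0384, 0.1226]
orientation: [3.115, 0.4, 0.005]
contact_force: [-0.4, 1.8, 10.3]
finger_gap: 0.016
grip_force: 20.7
```

```bash
python3 -c "
from h import *
o=observe();print(np.round(o['tcp_pos'],4),o['contact_force'],o['wrist_torque'])"
```

```text
[0.6188 0.0384 0.1226] [-0.36738865  1.79291109 10.26393756] [0.29890808 0.16977249 0.26179251]
```

Emit:
{"fn": "apply_moves", "kwargs": {
  "rows": [
    {"dp": [0,0,-0.004],"rot": [0,0,-0.5]},
    {"dp": [0,0,0],"rot": [0,0,0]}
  ]
}}

```text
clock: 25.98
tcp_pos: [0.6189, 0.0384, 0.1225]
orientation: [3.123, 0.333, 0.005]
contact_force: [0.3, 1.3, 12.3]
finger_gap: 0.0158
grip_force: 22.2
```

```bash
python3 -c "
from h import *
o=observe();print(np.round(o['tcp_pos'],4),o['contact_force'],o['wrist_torque'])"
```

```text
[0.6189 0.0384 0.1225] [ 0.3356679   1.34270833 12.33663301] [0.29125533 0.25763457 0.35291484]
```

Emit:
{"fn": "apply_moves", "kwargs": {
  "rows": [
    {"dp": [0,0,0],"rot": [0,0,-0.5]},
    {"dp": [0,0,0],"rot": [0,0,0]}
  ]
}}

```text
clock: 26.22
tcp_pos: [0.6189, 0.0384, 0.1225]
orientation: [3.129, 0.266, 0.005]
contact_force: [-1.7, 1.2, 10.6]
finger_gap: 0.0156
grip_force: 25.3
```

```bash
python3 -c "
from h import *
o=observe();print(np.round(o['tcp_pos'],4),o['contact_force'],o['wrist_torque'])"
```

```text
[0.6189 0.0384 0.1225] [-1.67846722  1.17701459 10.59266761] [0.26106269 0.1933657  0.54543571]
```

Emit:
{"fn": "apply_moves", "kwargs": {
  "rows": [
    {"dp": [0,0,0],"rot": [0,0,0]},
    {"dp": [0,0,0],"rot": [0,0,0]},
    {"dp": [0,0,0],"rot": [0,0,0]},
    {"dp": [0,0,0],"rot": [0,0,0]},
    {"dp": [0,0,0],"rot": [0,0,0]},
    {"dp": [0,0,0],"rot": [0,0,0]}
  ],
  "jaw": 1
}}

```text
clock: 26.98
tcp_pos: [0.6173, 0.0385, 0.1207]
orientation: [3.131, 0.261, 0.0]
contact_force: [0.2, -0.2, -0.0]
finger_gap: 0.0855
grip_force: 0.0
```

Emit:
{"fn": "apply_moves", "kwargs": {
  "rows": [
    {"dp": [0,0,0.4],"rot": [0,0,0]},
    {"dp": [0,0,0.6],"rot": [0,0,0]},
    {"dp": [0,0,0.6],"rot": [0,0,0]},
    {"dp": [0,0,0.6],"rot": [0,0,0]},
    {"dp": [-0.6,0,0.2],"rot": [0,0,0]},
    {"dp": [-0.8,0.5,0],"rot": [0,0,0]},
    {"dp": [-0.7,0.8,0],"rot": [0,0,0]},
    {"dp": [-0.5,0.8,0],"rot": [0,0,0]},
    {"dp": [0,0.8,0],"rot": [0,0,0]},
    {"dp": [0,0.8,0],"rot": [0,0,0]},
    {"dp": [0,0,0],"rot": [0,0,0]}
  ]
}}

```text
clock: 28.35
tcp_pos: [0.4871, 0.2272, 0.2414]
orientation: [-3.128, -0.271, -0.001]
contact_force: [0.8, -0.1, -1.0]
finger_gap: 0.085
grip_force: 0.0
```

```bash
python3 - <<'E'
from h import *
o=observe();print(np.round(o['tcp_pos'],4),o['contact_force'])
for cam in("top","side"):
    im=get_image(cam)
    for n,z in(("strap_knob",.093),("nut_grip",.124)):
        for r in tip_of(n,cam)[:3]: print(cam,n,np.round(r["at"],1),round(r["score"],2),np.round(ray(cam,r["at"],z),4))
print([px("side",(.618,.0385,z)) for z in (.124,.128,.135)])
cv2.imwrite("pics/end.png",cv2.resize(im[190:290,270:390],(720,600),interpolation=cv2.INTER_CUBIC)[:,:,::-1])
E
```

```text
[0.4871 0.2272 0.2414] [ 0.83755663 -0.05144469 -1.0412129 ]
top strap_knob [232.2 337.1] 0.94 [ 0.599  -0.0482  0.093 ]
top nut_grip [221.8 298. ] 0.89 [0.6175 0.0439 0.124 ]
top nut_grip [267.  244.5] 0.74 [0.5119 0.167  0.124 ]
top nut_grip [188.1 331.9] 0.59 [ 0.699  -0.0367  0.124 ]
side strap_knob [257.6 343.2] 0.9 [ 0.5997 -0.0557  0.093 ]
side nut_grip [218.7 315.2] 0.72 [0.6167 0.041  0.124 ]
side nut_grip [230.2 244.9] 0.64 [0.4913 0.1207 0.124 ]
side nut_grip [312.4 235.6] 0.64 [ 0.3523 -0.0186  0.124 ]
[(np.float64(218.98981760686127), np.float64(316.49176488145406)), (np.float64(217.67113335861092), np.float64(316.52327694511035)), (np.float64(215.34318026250915), np.float64(316.578907097856))]
```

View pics/end.png

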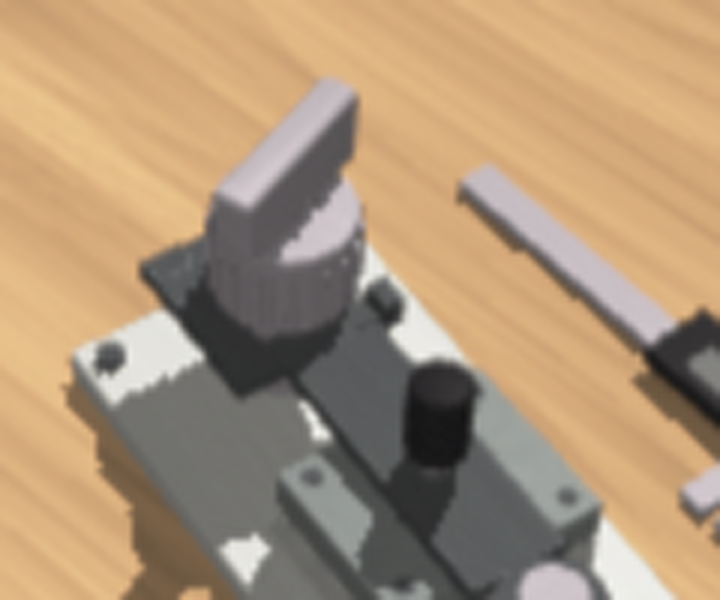

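The end picture shows the nut upright on the strap and released. The cap's lower edge is at about row 246.2, where 246.9 is expected when seated. The grip point is at row 218.7, where 219.0 is expected. The strap is home. While gripped, the tool sank 11.2 mm, stopped sinking, and then the torque rose. I'm handing it in.

```bash
python3 -c "
from h import *
print(close_job())"
```

```text
the job is handed in; nothing more can be done
None
```

The job is handed in: the strap is home, the nut dropped into its thread start and was run down until it sat on the strap, then released; the hand-in call returned no verdict.

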